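# Wedge the drooping fixture plate level

## Task

The hinged aluminium plate that carries the circuit board droops at its free edge. Take the wedge whose flat is the right height, point its thin end at the gap and push it along the bench under the middle of the drooping edge, square to it, until the plate sits level on the wedge's flat; then let go and leave it there. Leave the other wedge where it lies.

Things in the scene. Friction and masses are not known exactly. Their poses are not given: they have to be found in the camera images.
- fixture: Grey U-shaped base, 116 mm wide, 130 long, fixed to the bench, with a hinged plate (board on it, 50 mm high in all). Under the plate's free edge is a steel bar 76 mm wide, its bottom 20 mm above the bench when level, 6 when drooping. Origin: on the bench below the bar's middle; x points in under the plate, the way the wedge goes (86 mm free between rails). Ideal: 20 mm wedge's origin and x on these.
- plate (a joint): Tilt in rad of the aluminium plate (104 x 84 mm, 0.5 kg) about its pivot, 100 mm behind the bar and 30 mm up: 0 = level, negative = free edge drooping. It starts at its low stop, -0.14, and falls back there unless the edge is held up; upper stop +0.03. Pushing the wedge in takes under 10 N.
- wedge_tall: Orange wedge flat on the bench, 126 mm long, 30 wide, 80 g. Along its x: thin end (3 mm) at +75, ramp up to +15, flat top 20 mm high from +15 to -15, then a grip block 32 mm high to -51 (grip across the 30 mm at x = -33). Origin: underside below the middle of the flat; x to the thin end, z up. The taller one. (Bins hang 0.43 m above the bench at its left, x > 0.6.)
- wedge_low: Blue wedge flat on the bench, 126 mm long, 30 wide, 80 g. Along its x: thin end (3 mm) at +75, ramp up to +15, flat top 11 mm high from +15 to -15, then a grip block 32 mm high to -51 (grip across the 30 mm at x = -33). Origin: underside below the middle of the flat; x to the thin end, z up. Too low to level the plate; starts beside the other.

How it is judged:
By the outcome, as a careful person would: the job done as asked, in the order asked, and still so for the second after the job is handed in, with the robot touching nothing.
It also fails if it takes over 43 s, if anything falls off the work surface, if the arm or the gripper's body presses on something with over 40 N, if the wrist force passes 120 N, or if a joint passes its speed limit or range.

## Robot

A 6-joint arm with a two-finger parallel gripper is mounted at the origin on a cart in front of the work surface, level with it; the furniture and walls round the work are solid. World frame = base frame: x ahead of the robot, y to its left, z up, the work surface at z = 0. Lengths are in m, angles in rad, forces in N, time in s.
With the tool pointing down it reaches from about 0.25 to 0.725 m from the base axis. Payload 4 kg.
Tool frame: the origin (TCP) lies between the finger pads; the fingertips stand 11 mm ahead of it and the grasp point (between the pads) lies 8 mm behind it (bot.tip_extent is the distance from the TCP to the fingertips, in m); z points along the fingers, y is the line along which they close (so a half turn about z gives the same grasp; the last joint's range is limited). The gripper opens to 85 mm and grips with 20 to 120 N. Pads are 22 mm wide; open, the fingers measure 114 mm over their backs; the gripper's body (76 mm by 85 mm) begins 54 mm behind the grasp point. The pads swing forward as they close: fully open they stand 13 mm farther back than shut.
Start: joints at [-1.14, 0.241, 0.005, 1.335, 0, 1.571], TCP at [0.209, -0.454, 0.242] pointing down, gripper open.
Joint ranges: [-2.72, 2.72], [-1.05, 1.87], [-1.09, 1.28], [-1.99, 2.15], [-1.42, 1.44], [-3.14, 3.14]. Speed limits (rad/s): [2.79, 2.79, 3.14, 3.14, 3.14, 3.14].

## Interface

Orientations are given as a unit quaternion [x, y, z, w].
In Python, from workcell import bot gives the robot as it stands. The module is installed in compiled form; this text tells all that it offers.
- The arm moves only by the tool drive_tool, never from a script. Its argument "rows" is a list of rows, each an object of numbers: "dx", "dy", "dz": the shift along the tool's x, y, z in units of 50 mm (1.0 is 50 mm); "wx", "wy", "wz": the turn, a rotation vector about the tool's x, y, z in units of 5 degrees (1.0 is 5 degrees); "hand": the finger opening in mm, from 0 to 85.4. A call has 1 to 20 rows; each row is the pose to reach, as a shift and turn from the pose commanded when the call began, along the tool's axes at that moment; what a row does not reach only later rows make up. A row lasts 1/10 s, in which the tool goes at most 50 mm and 8.59 degrees, less where a joint would pass 70% of its speed; a pose out of reach is approached as far as the arm can. A call with a gripper value outside its range is refused whole. The fingers move at their own pace and stop on an object; the grip force is fixed at half the most. Time passes only in rows, so rows that repeat a pose let the fingers close. It gives the time, the measured TCP pose, the force, the opening and the grip force at its end, in the units of the state.
- bot.get_obs(): the state, without advancing time (a new reading comes with each control period).
- bot.camera(name): name is "scene" or "top" or "wrist"; returns the picture (384x512x3 uint8, red, green, blue); there is no depth.
- bot.get_calibration(name): a dict with "vfov" (degrees; the focal length in pixels is half the picture's height over the tangent of half this angle, whatever the lens; pixels are square), "cx", "cy" (the principal point, pixels), "k1" (the pictures are not rectified: a ray, as slopes to the right and down, at radius r is drawn at 1 + k1 r^2 times it, then the intrinsics apply), "origin" and "rotation" of the camera in the world; the wrist camera has in their place "mount" (4x4, takes a point from camera to tool coordinates, whose origin is the TCP and whose axes are the flange's). Camera axes: x right, y up, looking along -z (the intrinsics and any distortion apply to the point x, -y, -z); pixel columns grow to the right and rows downward; lengths in m; the calibration is good to about 2 mm. A picture is of the moment at which its call begins: read the wrist's pose just before it. get_calibration takes no time and is no camera call.
- bot.job_done(): hands the job in; it is judged then, once.
Trained networks look in the newest picture that a camera, given by its name, has taken for a name from the list of things; names that differ only in an ending like _2 or _b are one class to them, and where a whole thing is asked for, a point or a joint stands for the part that bears it (a point fixed in the world has none). Each returns a list of dicts, best first, with "score" (0 to 1); they miss things now and then, are a little off and sometimes report something else, mostly with a low value. They report only what shows in the picture. A call takes as long as a camera call.
- bot.look_for(camera, thing): "extent" ([centre column, centre row, width, height] in pixels, round what is visible of it).
- bot.outline_of(camera, thing): "region" (384x512 bool, what is visible of it) and "extent" ([centre column, centre row, width, height] in pixels, round what is visible of it).
The state is a dict: "clock": time; "joint_pos": joint angles; "joint_vel": joint speeds; "tau": joint torques, N m; "eef_pos": TCP position; "tool_rot": TCP orientation; "ft_force": force on the tool from outside, world axes, zero at the start; "ft_torque": the same for the moment, N m; "grip_width": finger opening in m; "grasp_force": force on a finger pad.
Only numpy, scipy, OpenCV 4.12 (cv2) and the standard library are available. Lean on these libraries where they do the work, as an engineer would, in place of code of your own. Each camera call takes 0.05 s, during which the arm holds its last target. There are 200 camera calls.

## Working session

There is one attempt and no reset: what is moved stays moved. The work goes in short steps, Python scripts to look and compute and a tool call to move; the robot and the scene stay as the last step left them, time stands still between calls to the robot, and variables do not carry over. Pictures are saved under pics/ and viewed, at most 10 in all, crops included, and the job is handed in when it is done.

Besides the shell and the picture viewer there is one more tool, called after "Call:" as a command line: name --argument value ..., lists and objects as JSON in quotes. drive_tool: Moves the arm, as the interface text tells. Its arguments: {"type":"object","properties":{"rows":{"type":"array","items":{"type":"object","properties":{"dx":{"type":"number"},"dy":{"type":"number"},"dz":{"type":"number"},"wx":{"type":"number"},"wy":{"type":"number"},"wz":{"type":"number"},"hand":{"type":"number"}}}}},"required":["rows"]}

```bash
mkdir -p pics; cat > h.py <<'E'
import numpy as np, cv2
from workcell import bot
from scipy.spatial.transform import Rotation as R
def cam(name):
    c=bot.get_calibration(name); f=192/np.tan(np.radians(c["vfov"])/2)
    if "mount" in c:
        o=bot.get_obs(); T=np.eye(4);T[:3,:3]=R.from_quat(o["tool_rot"]).as_matrix();T[:3,3]=o["eef_pos"]
        M=T@np.array(c["mount"]); return c,f,M[:3,3],M[:3,:3]
    return c,f,np.array(c["origin"]),np.array(c["rotation"]).reshape(3,3)
def to_world(C,uv,z):
    c,f,o,Rm=C; uv=np.atleast_2d(uv).astype(float)
    d=(uv-[c["cx"],c["cy"]])/f; s=d.copy()
    for _ in range(20): s=d/(1+c["k1"]*(s**2).sum(1,keepdims=True))
    w=np.c_[s[:,0],-s[:,1],-np.ones(len(s))]@Rm.T
    return o+w*((z-o[2])/w[:,2])[:,None]
def to_px(C,p):
    c,f,o,Rm=C; q=(np.atleast_2d(p)-o)@Rm; s=np.c_[q[:,0]/-q[:,2],-q[:,1]/-q[:,2]]
    s=s*(1+c["k1"]*(s**2).sum(1,keepdims=True)); return s*f+[c["cx"],c["cy"]]
def save(name,im): cv2.imwrite("pics/"+name,im[:,:,::-1])
E
python3 - <<'E'
from h import *
ims=[]
for n in("scene","top"):
    C=cam(n); im=bot.camera(n).copy(); print(n,C[2].round(3),C[3].round(2).tolist(),C[1])
    for t in("wedge_tall","wedge_low","fixture","plate"):
        for r in bot.look_for(n,t)[:2]:
            print(n,t,round(r["score"],2),np.round(r["extent"],1),to_world(C,r["extent"][:2],0.015).round(3))
    save(n+"0.png",im)
print(bot.get_obs())
E
```

```text
Traceback (most recent call last):
  File "h.py", line 9, in cam
    return c,f,np.array(c["origin"]),np.array(c["rotation"]).reshape(3,3)
                                     ~~~~~~~~~~~~~~~~~~~~~~~~~~~~~~~^^^^^
ValueError: cannot reshape array of size 4 into shape (3,3)
```

Rotation is a quaternion.

```bash
sed -i 's/np.array(c\["rotation"\]).reshape(3,3)/R.from_quat(c["rotation"]).as_matrix()/' h.py
python3 - <<'E'
from h import *
for n in("scene","top"):
    C=cam(n); im=bot.camera(n).copy(); print(n,C[2].round(3),C[3].round(2).tolist(),C[1])
    for t in("wedge_tall","wedge_low","fixture","plate"):
        for r in bot.look_for(n,t)[:2]:
            print(n,t,round(r["score"],2),np.round(r["extent"],1),to_world(C,r["extent"][:2],0.015).round(3))
    save(n+"0.png",im)
print(bot.get_obs()); print(bot.get_calibration("wrist"))
E
```

```text
scene [ 0.989 -0.436  0.713] [[0.72, -0.54, 0.44], [0.7, 0.56, -0.44], [-0.01, 0.63, 0.78]] 398.591233892911
scene wedge_tall 0.73 [250.8 186.   33.9  43.2] [[ 0.554 -0.028  0.015]]
scene wedge_low 0.94 [282.  148.1  47.7  45.2] [[0.522 0.114 0.015]]
scene fixture 0.79 [207.8 263.9  90.   79.6] [[ 0.636 -0.23   0.015]]
scene plate 0.57 [199.3 255.2  72.   55.7] [[ 0.609 -0.229  0.015]]
top [ 0.433 -0.09   0.882] [[0.18, 0.96, -0.21], [-0.98, 0.17, -0.03], [0.0, 0.21, 0.98]] 351.3245250101047
top wedge_tall 0.81 [233.2 223.5  33.9  48.8] [[ 0.545 -0.027  0.015]]
top wedge_low 0.72 [177.2 225.8  29.3  47.5] [[0.514 0.109 0.015]]
top fixture 0.97 [316.7 207.9  49.   51.6] [[ 0.621 -0.226  0.015]]
top plate 0.85 [316.8 211.8  45.1  45.3] [[ 0.611 -0.227  0.015]]
{'clock': 0.5, 'joint_pos': array([-1.13998474e+00,  2.40620919e-01,  4.92443916e-03,  1.33520313e+00,
       -1.16325641e-05,  1.57080042e+00]), 'joint_vel': array([ 0.00059097, -0.00107694,  0.00134558, -0.00068289,  0.00094278,
       -0.00052933]), 'tau': array([-9.40358473e-05, -3.71858025e+01,  2.52462441e+01,  2.73958402e-03,
       -4.48369371e-05, -1.86556264e-06]), 'eef_pos': array([ 0.20878532, -0.45428065,  0.24226711]), 'tool_rot': array([ 9.76890174e-01,  2.13741864e-01, -1.67200300e-05, -4.92048652e-05]), 'ft_force': array([-0.07551881,  0.56345814, -0.59583431]), 'ft_torque': array([ 0.07363952,  0.01859119, -0.01158718]), 'grasp_force': 0.0, 'grip_width': 0.08541452280762617}
{'vfov': 63.88201536390494, 'cx': 259.1796919996932, 'cy': 187.6074951599775, 'k1': -0.041726571022946905, 'mount': array([[ 1.00065974e-03,  9.47595437e-01,  3.19471262e-01,
         8.17684897e-02],
       [ 9.99999306e-01, -1.14696364e-03,  2.69816032e-04,
        -7.55151345e-04],
       [ 6.22098364e-04,  3.19470770e-01, -9.47595926e-01,
        -1.31876633e-01],
       [ 0.00000000e+00,  0.00000000e+00,  0.00000000e+00,
         1.00000000e+00]])}
```

View pics/scene0.png

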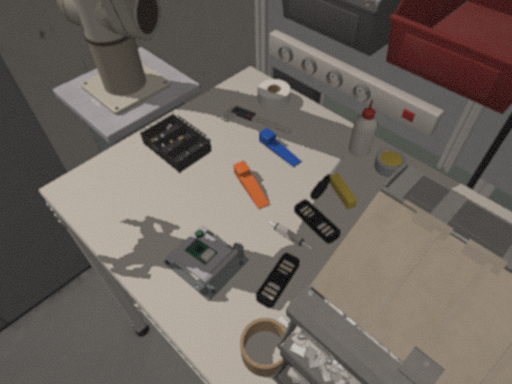

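View pics/top0.png

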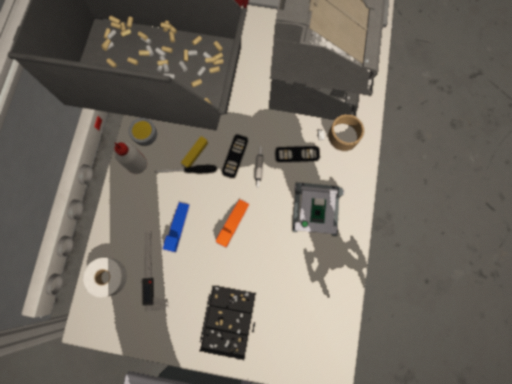

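The scene shows the orange wedge with its grip block nearest the robot, blue to its left, and the fixture at right (top: 317,208). I'll take a closer wrist view to see which way the fixture opens.

Call:
drive_tool --rows '[{"dx": 0.9, "dy": -0.3, "dz": -0.1}, {"dx": 1.8, "dy": -0.6, "dz": -0.2}, {"dx": 2.7, "dy": -0.9, "dz": -0.4}, {"dx": 3.6, "dy": -1.2, "dz": -0.5}, {"dx": 4.5, "dy": -1.5, "dz": -0.6}, {"dx": 5.4, "dy": -1.8, "dz": -0.8}, {"dx": 6.3, "dy": -2.1, "dz": -0.9}, {"dx": 7.2, "dy": -2.4, "dz": -1.0}, {"dx": 8.0, "dy": -2.7, "dz": -1.0}, {"dx": 8.6, "dy": -2.9, "dz": -1.0}, {"dx": 8.6, "dy": -2.9, "dz": -1.0}, {"dx": 8.6, "dy": -2.9, "dz": -1.0}, {"dx": 8.6, "dy": -2.9, "dz": -1.0}]'

```text
invalid input at $.rows[0]: expected keys dx, dy, dz, wx, wy, wz, hand
```

```bash
python3 - <<'E'
from h import *
C=cam("wrist"); im=bot.camera("wrist").copy(); save("w1.png",cv2.resize(im,(800,600),interpolation=cv2.INTER_CUBIC)); print(bot.get_obs()["eef_pos"],bot.get_obs()["joint_vel"].round(3))
for t in("wedge_tall","wedge_low","fixture","plate"):
    for r in bot.outline_of("wrist",t)[:1]:
        reg=r["region"].astype(np.uint8); np.save("m_%s.npy"%t,reg)
        print(t,round(r["score"],2),np.round(r["extent"],1),to_world(C,r["extent"][:2],0.015).round(3), to_world(C,cv2.boxPoints(cv2.minAreaRect(cv2.findNonZero(reg))),0.01)[:,:2].round(3).tolist())
E
```

```text
[ 0.20878861 -0.45430327  0.24230061] [-0.001  0.    -0.    -0.001 -0.    -0.001]
```

View pics/w1.png

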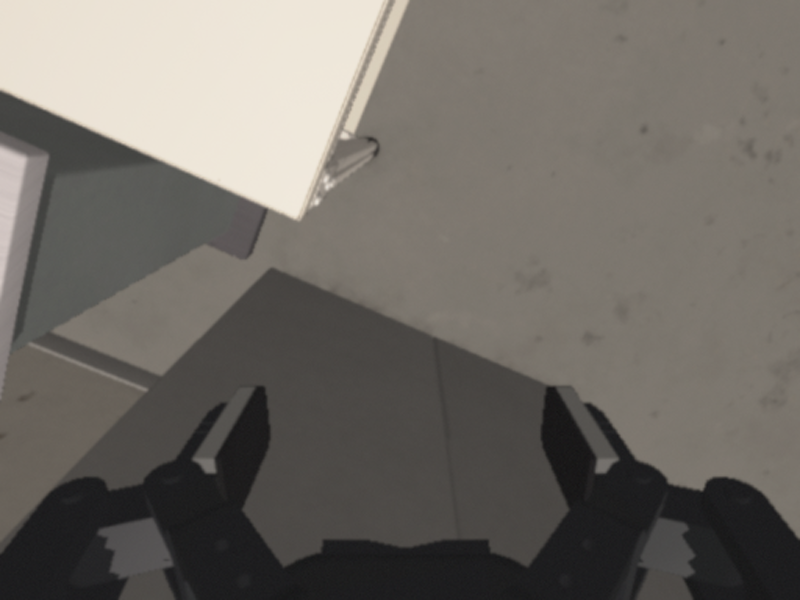

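The wrist picture shows just the bench corner (the move was refused; all keys are needed). Resending.

Call:
drive_tool --rows '[{"dx": 0.9, "dy": -0.3, "dz": -0.1, "wx": 0, "wy": 0, "wz": 0, "hand": 85}, {"dx": 1.8, "dy": -0.6, "dz": -0.2, "wx": 0, "wy": 0, "wz": 0, "hand": 85}, {"dx": 2.7, "dy": -0.9, "dz": -0.4, "wx": 0, "wy": 0, "wz": 0, "hand": 85}, {"dx": 3.6, "dy": -1.2, "dz": -0.5, "wx": 0, "wy": 0, "wz": 0, "hand": 85}, {"dx": 4.5, "dy": -1.5, "dz": -0.6, "wx": 0, "wy": 0, "wz": 0, "hand": 85}, {"dx": 5.4, "dy": -1.8, "dz": -0.8, "wx": 0, "wy": 0, "wz": 0, "hand": 85}, {"dx": 6.3, "dy": -2.1, "dz": -0.9, "wx": 0, "wy": 0, "wz": 0, "hand": 85}, {"dx": 7.2, "dy": -2.4, "dz": -1.0, "wx": 0, "wy": 0, "wz": 0, "hand": 85}, {"dx": 8.0, "dy": -2.7, "dz": -1.0, "wx": 0, "wy": 0, "wz": 0, "hand": 85}, {"dx": 8.6, "dy": -2.9, "dz": -1.0, "wx": 0, "wy": 0, "wz": 0, "hand": 85}, {"dx": 8.6, "dy": -2.9, "dz": -1.0, "wx": 0, "wy": 0, "wz": 0, "hand": 85}, {"dx": 8.6, "dy": -2.9, "dz": -1.0, "wx": 0, "wy": 0, "wz": 0, "hand": 85}, {"dx": 8.6, "dy": -2.9, "dz": -1.0, "wx": 0, "wy": 0, "wz": 0, "hand": 85}]'

```text
clock: 2.05
eef_pos: [0.5384, -0.1435, 0.2923]
tool_rot: [0.977, 0.213, -0.0, 0.0]
ft_force: [0.3, 0.7, 0.2]
grip_width: 0.0848
grasp_force: 0.0
```

```bash
cat > look.py <<'E'
from h import *
import sys
n=sys.argv[1]
C=cam("wrist"); im=bot.camera("wrist").copy(); save(n+".png",cv2.resize(im,(800,600),interpolation=cv2.INTER_CUBIC)); save(n+"_raw.png",im); o=bot.get_obs();print(o["clock"],o["eef_pos"],o["joint_vel"].round(3))
np.savez(n+".npz",o=C[2],R=C[3])
for t in sys.argv[2:]:
    for r in bot.outline_of("wrist",t)[:1]:
        reg=r["region"].astype(np.uint8); np.save(n+"_%s.npy"%t,reg)
        print(t,round(r["score"],2),np.round(r["extent"],1),to_world(C,r["extent"][:2],0.015).round(3), to_world(C,cv2.boxPoints(cv2.minAreaRect(cv2.findNonZero(reg))),0.01)[:,:2].round(3).tolist())
E
python3 look.py w2 wedge_tall wedge_low fixture plate
```

```text
2.1 [ 0.53824098 -0.14384949  0.29242366] [-0.009 -0.007 -0.001 -0.     0.003  0.001]
wedge_tall 0.63 [177.8 101.5  79.1  90.1] [[ 0.549 -0.022  0.015]] [[0.484, 0.018], [0.612, -0.026], [0.604, -0.058], [0.473, -0.016]]
fixture 0.66 [345.2 114.8 122.6 126.7] [[ 0.625 -0.226  0.015]] [[0.551, -0.169], [0.679, -0.158], [0.693, -0.29], [0.561, -0.314]]
```

View pics/w2.png

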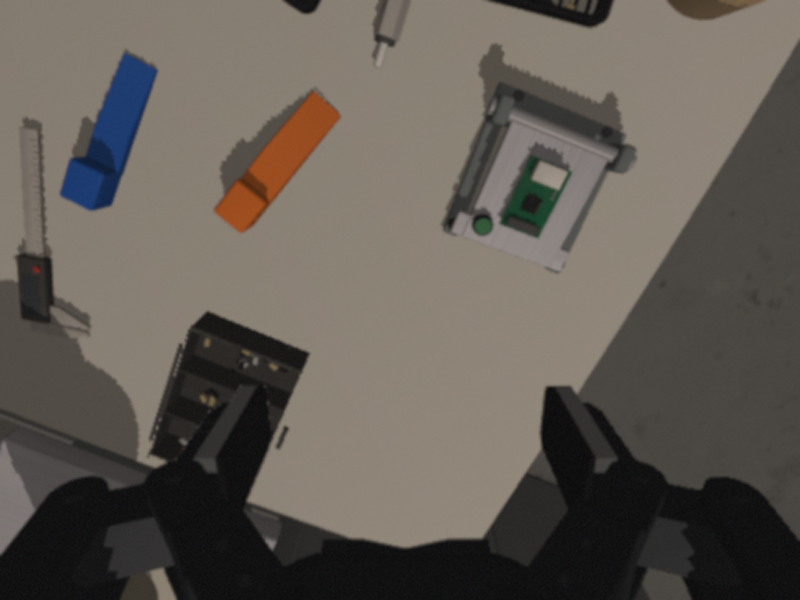

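The view shows: orange wedge's grip block at lower left (240,200), thin end at (325,105); fixture hinge rod at top (510,115)–(620,155), free edge at bottom (455,225)–(560,265), so the wedge goes in along about world +x. I'll look closer at the fixture, squared up.

Call:
drive_tool --rows '[{"dx": -0.2, "dy": 0.4, "dz": 0.4, "wx": 0, "wy": 0, "wz": 1, "hand": 85}, {"dx": -0.4, "dy": 0.8, "dz": 0.8, "wx": 0, "wy": 0, "wz": 2, "hand": 85}, {"dx": -0.5, "dy": 1.2, "dz": 1.2, "wx": 0, "wy": 0, "wz": 3, "hand": 85}, {"dx": -0.7, "dy": 1.5, "dz": 1.6, "wx": 0, "wy": 0, "wz": 4, "hand": 85}, {"dx": -0.7, "dy": 1.5, "dz": 1.6, "wx": 0, "wy": 0, "wz": 4, "hand": 85}, {"dx": -0.7, "dy": 1.5, "dz": 1.6, "wx": 0, "wy": 0, "wz": 4, "hand": 85}, {"dx": -0.7, "dy": 1.5, "dz": 1.6, "wx": 0, "wy": 0, "wz": 4, "hand": 85}, {"dx": -0.7, "dy": 1.5, "dz": 1.6, "wx": 0, "wy": 0, "wz": 4, "hand": 85}]'

```text
clock: 3.1
eef_pos: [0.5392, -0.2254, 0.2138]
tool_rot: [0.999, 0.041, 0.001, 0.0]
ft_force: [0.6, 1.1, -0.0]
grip_width: 0.0849
grasp_force: 0.0
```

```bash
python3 look.py w3 wedge_tall fixture plate; python3 -c "
import cv2;i=cv2.imread('pics/w3_raw.png');cv2.imwrite('pics/w3b.png',cv2.resize(i[0:195,100:360],(800,600),interpolation=cv2.INTER_CUBIC))"
```

```text
3.15 [ 0.53916914 -0.22533748  0.21361844] [ 0.001  0.001 -0.005 -0.004  0.     0.002]
wedge_tall 0.88 [ 76.  138.8  60.9 118.9] [[ 0.549 -0.023  0.015]] [[0.48, 0.028], [0.612, -0.021], [0.605, -0.061], [0.471, -0.017]]
fixture 0.9 [266.2  83.6 136.4 132.2] [[ 0.622 -0.225  0.015]] [[0.551, -0.155], [0.68, -0.153], [0.69, -0.285], [0.562, -0.304]]
plate 0.82 [264.4  89.8 101.8 114.1] [[ 0.616 -0.224  0.015]] [[0.667, -0.171], [0.675, -0.269], [0.563, -0.285], [0.553, -0.176]]
```

View pics/w3b.png

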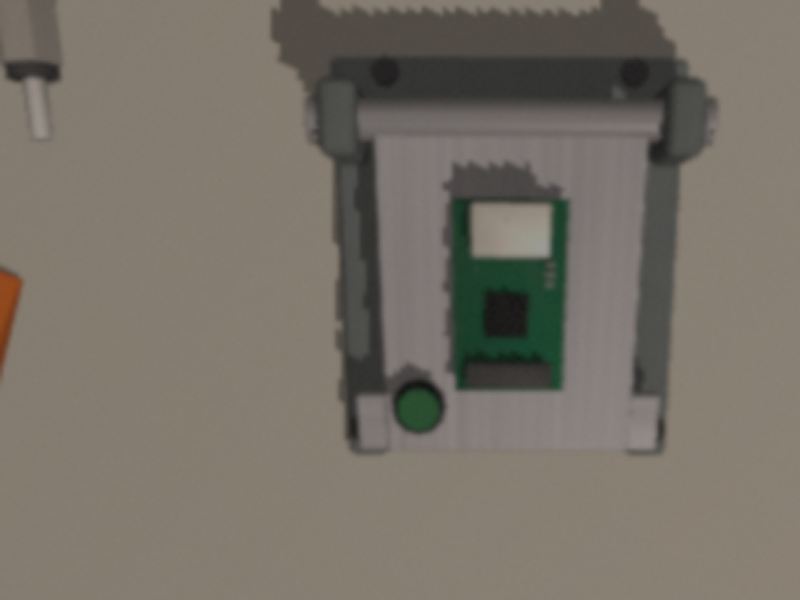

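The crop shows the hinge rod from (358,118) to (665,120), the plate's free edge along row 450 with end tabs at 357–388 and 628–660, and rail corners at (350,452), (663,452).

```bash
python3 - <<'E'
from h import *
c=bot.get_calibration("wrist"); d=np.load("w3.npz"); C=(c,192/np.tan(np.radians(c["vfov"])/2),d["o"],d["R"])
def P(u,v,z): return to_world(C,[100+u/3.077,v/3.077],z)[0].round(4)
for n,u,v,z in [("rodL",358,118,.037),("rodR",665,120,.037),("bossL",338,115,.04),("bossR",687,115,.04),("tabL",357,450,.02),("tabR",660,450,.02),("plL",388,449,.022),("plR",628,449,.022),("plateL far",377,135,.035),("plateR far",648,135,.035),("cornL",350,452,.01),("cornR",663,452,.01)]:print(n,P(u,v,z))
# wedge: HSV mask from both views
for n in("w2","w3"):
    d=np.load(n+".npz"); C=(c,C[1],d["o"],d["R"])
    m=np.load(n+"_wedge_tall.npy"); hull=cv2.convexHull(cv2.findNonZero(m))
    # fit pose by comparing model silhouette to mask
    from scipy.optimize import minimize
    prof=[(75,0),(75,3),(15,20),(-15,20),(-15,32),(-51,32),(-51,0)]
    im=cv2.imread("pics/%s_raw.png"%n); hsv=cv2.cvtColor(im,cv2.COLOR_BGR2HSV)
    mm=(((hsv[:,:,0]<16)&(hsv[:,:,1]>150)).astype(np.uint8))*m.max(); mm=mm&cv2.dilate(m,np.ones((7,7)))
    print(n,m.sum(),mm.sum())
    S=4
    tgt=cv2.resize(mm*255,None,fx=S,fy=S,interpolation=cv2.INTER_LINEAR)>127
    def sil(p):
        a=p[2];X=np.array([np.cos(a),np.sin(a)]);Y=np.array([-X[1],X[0]])
        out=np.zeros(tgt.shape,np.uint8)
        def pts(L): return to_px(C,[np.r_[p[:2]+X*x/1e3+Y*y/1e3,z/1e3] for x,z in L for y in(15,-15)])
        for L in([(75,0),(75,3),(15,20),(15,0)],[(15,20),(-15,20),(15,0),(-15,0)],[(-15,32),(-51,32),(-15,0),(-51,0)]):
            q=cv2.convexHull(((pts(L)+.5)*S-.5).astype(np.float32)); cv2.fillConvexPoly(out,np.round(q*16).astype(np.int32),1,shift=4)
        return out>0
    f=lambda p:(sil(p)^tgt).sum()/S**2
    r=min((minimize(f,[.54+dx,-.022,a],method="Nelder-Mead",options=dict(initial_simplex=np.array([.54+dx,-.022,a])+np.array([[0,0,0],[.01,0,0],[0,.01,0],[0,0,.1]]))) for dx in(-.01,.01) for a in(-.35,-.25)),key=lambda r:r.fun)
    print(n,r.x.round(4),r.fun, mm.sum())
    a=r.x[2]; print("grip",(r.x[:2]-.033*np.array([np.cos(a),np.sin(a)])).round(4))
E
```

```text
rodL [ 0.6578 -0.1754  0.037 ]
rodR [ 0.6651 -0.2668  0.037 ]
bossL [ 0.6578 -0.1699  0.04  ]
bossR [ 0.6666 -0.2727  0.04  ]
tabL [ 0.554  -0.1773  0.02  ]
tabR [ 0.5629 -0.2823  0.02  ]
plL [ 0.5557 -0.1882  0.022 ]
plR [ 0.5626 -0.2708  0.022 ]
plateL far [ 0.6538 -0.1811  0.035 ]
plateR far [ 0.6607 -0.2626  0.035 ]
cornL [ 0.5511 -0.1736  0.01  ]
cornR [ 0.5605 -0.2854  0.01  ]
w2 2637 2421
w2 [ 0.5347 -0.0187 -0.2905] 236.0625 2421
grip [ 0.5031 -0.0092]
w3 3951 3818
w3 [ 0.5341 -0.0185 -0.3013] 417.5 3818
grip [ 0.5026 -0.0087]
```

Call:
drive_tool --rows '[{"dx": 0, "dy": -0.9, "dz": 0, "wx": 0, "wy": 0, "wz": 0.8, "hand": 85}, {"dx": -0.1, "dy": -1.8, "dz": 0.3, "wx": 0, "wy": 0, "wz": 1.6, "hand": 85}, {"dx": -0.2, "dy": -2.7, "dz": 0.7, "wx": 0, "wy": 0, "wz": 2.5, "hand": 85}, {"dx": -0.3, "dy": -3.5, "dz": 1.1, "wx": 0, "wy": 0, "wz": 3.4, "hand": 85}, {"dx": -0.37, "dy": -4.2, "dz": 1.5, "wx": 0, "wy": 0, "wz": 4.33, "hand": 85}, {"dx": -0.37, "dy": -4.37, "dz": 1.8, "wx": 0, "wy": 0, "wz": 4.33, "hand": 85}, {"dx": -0.37, "dy": -4.37, "dz": 1.8, "wx": 0, "wy": 0, "wz": 4.33, "hand": 85}, {"dx": -0.37, "dy": -4.37, "dz": 1.8, "wx": 0, "wy": 0, "wz": 4.33, "hand": 85}, {"dx": -0.37, "dy": -4.37, "dz": 1.8, "wx": 0, "wy": 0, "wz": 4.33, "hand": 85}, {"dx": -0.37, "dy": -4.37, "dz": 1.8, "wx": 0, "wy": 0, "wz": 4.33, "hand": 85}]'

```text
clock: 4.3
eef_pos: [0.4822, -0.0998, 0.1233]
tool_rot: [0.993, -0.113, 0.002, -0.02]
ft_force: [-0.0, 0.6, 0.8]
grip_width: 0.0852
grasp_force: 0.0
```

```bash
python3 - <<'E'
from h import *
C=cam("wrist"); im=bot.camera("wrist").copy(); o=bot.get_obs(); print(o["eef_pos"],o["tool_rot"],o["joint_pos"].round(2))
im=cv2.resize(im,(800,600),interpolation=cv2.INTER_CUBIC)
p=np.array([.5344,-.0186]);a=-.296;X=np.array([np.cos(a),np.sin(a)]);Y=np.array([-X[1],X[0]])
def dr(L):
    q=to_px(C,[np.r_[p+X*x/1e3+Y*y/1e3,z/1e3] for x,y,z in L])*600/384
    cv2.polylines(im,[np.round(q).astype(int).reshape(-1,1,2)],True,(0,255,255),1)
dr([(75,15,3),(15,15,20),(15,-15,20),(75,-15,3)]);dr([(15,15,20),(-15,15,20),(-15,-15,20),(15,-15,20)]);dr([(-51,15,32),(-15,15,32),(-15,-15,32),(-51,-15,32)])
save("w4.png",im)
E
```

```text
[ 0.48212563 -0.09980169  0.12317448] [ 0.99337195 -0.1131863   0.00223926 -0.01989998] [-0.23  0.31 -0.22  1.03  0.04  3.14]
```

View pics/w4.png

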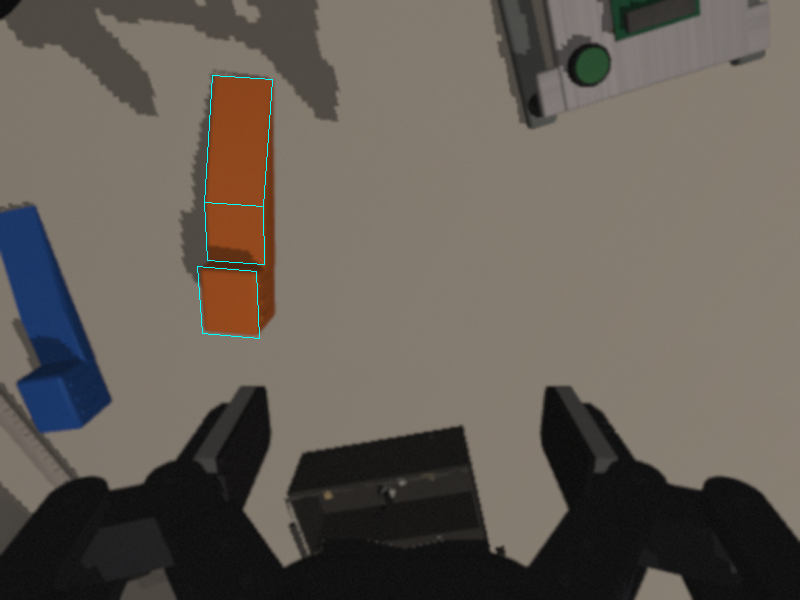

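The overlay fits the orange wedge closely (block 200–260, 267–337 px). Joint 6 hit its limit, so I'll use the half-turned grasp.

Call:
drive_tool --rows '[{"dx": 0, "dy": 0, "dz": 0, "wx": 0, "wy": 0, "wz": -1.6, "hand": 85}, {"dx": 0, "dy": 0, "dz": 0, "wx": 0, "wy": 0, "wz": -3.2, "hand": 85}, {"dx": 0, "dy": 0, "dz": 0, "wx": 0, "wy": 0, "wz": -4.8, "hand": 85}, {"dx": 0, "dy": 0, "dz": 0, "wx": 0, "wy": 0, "wz": -6.4, "hand": 85}, {"dx": 0, "dy": 0, "dz": 0, "wx": 0, "wy": 0, "wz": -8, "hand": 85}, {"dx": 0, "dy": 0, "dz": 0, "wx": 0, "wy": 0, "wz": -9.6, "hand": 85}, {"dx": 0, "dy": 0, "dz": 0, "wx": 0, "wy": 0, "wz": -11.2, "hand": 85}, {"dx": 0, "dy": 0, "dz": 0, "wx": 0, "wy": 0, "wz": -12.8, "hand": 85}, {"dx": 0, "dy": 0, "dz": 0, "wx": 0, "wy": 0, "wz": -14.4, "hand": 85}, {"dx": 0, "dy": 0, "dz": 0, "wx": 0, "wy": 0, "wz": -16, "hand": 85}, {"dx": 0, "dy": 0, "dz": 0, "wx": 0, "wy": 0, "wz": -17.6, "hand": 85}, {"dx": 0, "dy": 0, "dz": 0, "wx": 0, "wy": 0, "wz": -18, "hand": 85}, {"dx": 0, "dy": 0, "dz": 0, "wx": 0, "wy": 0, "wz": -18, "hand": 85}]'

```text
clock: 5.65
eef_pos: [0.4819, -0.0997, 0.1231]
tool_rot: [0.783, 0.622, 0.016, -0.013]
ft_force: [-0.7, 0.1, 0.1]
grip_width: 0.085
grasp_force: 0.0
```

```bash
cat > go.py <<'E'
from h import *
import sys
a=list(map(float,sys.argv[1:]))  # x y z yawdeg
o=bot.get_obs(); Q=R.from_quat(o["tool_rot"]); T=R.from_euler("z",a[3],degrees=True)*R.from_euler("x",180,degrees=True)
print(round(o["clock"],2),o["eef_pos"].round(4),o["tool_rot"].round(4),o["joint_pos"].round(2),o["ft_force"].round(1),o["grip_width"])
X=Q.as_matrix()[:,0]; print("yaw",np.degrees(np.arctan2(X[1],X[0])))
print("d",(Q.inv().apply(np.array(a[:3])-o["eef_pos"])/.05).round(3),"w",(np.degrees((Q.inv()*T).as_rotvec())/5).round(3))
E
python3 go.py .5029 -.009 .10 163.05
```

```text
5.65 [ 0.4819 -0.0997  0.1231] [ 0.7825  0.6223  0.0156 -0.0126] [-0.23  0.31 -0.22  1.03  0.04  1.57] [-0.7  0.1  0.1] 0.08495769302683409
yaw 76.98744738067604
d [ 1.843 -0.     0.536] w [  0.341  -0.373 -17.21 ]
```

Call:
drive_tool --rows '[{"dx": 0.3, "dy": 0, "dz": 0, "wx": 0, "wy": 0, "wz": -1.6, "hand": 85}, {"dx": 0.6, "dy": 0, "dz": 0, "wx": 0, "wy": 0, "wz": -3.2, "hand": 85}, {"dx": 0.9, "dy": 0, "dz": 0, "wx": 0, "wy": 0, "wz": -4.8, "hand": 85}, {"dx": 1.2, "dy": 0, "dz": 0, "wx": 0, "wy": 0, "wz": -6.4, "hand": 85}, {"dx": 1.5, "dy": 0, "dz": 0, "wx": 0, "wy": 0, "wz": -8, "hand": 85}, {"dx": 1.84, "dy": 0, "dz": 0.1, "wx": 0, "wy": 0, "wz": -9.6, "hand": 85}, {"dx": 1.84, "dy": 0, "dz": 0.2, "wx": 0, "wy": 0, "wz": -11.2, "hand": 85}, {"dx": 1.84, "dy": 0, "dz": 0.3, "wx": 0.1, "wy": -0.1, "wz": -12.8, "hand": 85}, {"dx": 1.84, "dy": 0, "dz": 0.4, "wx": 0.2, "wy": -0.2, "wz": -14.4, "hand": 85}, {"dx": 1.84, "dy": 0, "dz": 0.5, "wx": 0.3, "wy": -0.3, "wz": -16, "hand": 85}, {"dx": 1.84, "dy": 0, "dz": 0.54, "wx": 0.34, "wy": -0.37, "wz": -17.2, "hand": 85}, {"dx": 1.84, "dy": 0, "dz": 0.54, "wx": 0.34, "wy": -0.37, "wz": -17.2, "hand": 85}, {"dx": 1.84, "dy": 0, "dz": 0.54, "wx": 0.34, "wy": -0.37, "wz": -17.2, "hand": 85}]'

```text
clock: 6.95
eef_pos: [0.5026, -0.009, 0.0996]
tool_rot: [0.149, 0.989, 0.0, -0.0]
ft_force: [0.1, 0.6, 0.4]
grip_width: 0.0849
grasp_force: 0.0
```

```bash
python3 go.py .5029 -.009 .016 163.05
```

```text
6.95 [ 0.5026 -0.009   0.0996] [ 1.490e-01  9.888e-01  2.000e-04 -3.000e-04] [-0.02  0.36 -0.23  0.99  0.    0.28] [0.1 0.6 0.4] 0.084920820857139
yaw 162.8565356338559
d [-0.007  0.002  1.672] w [ 0.004 -0.008 -0.039]
```

Call:
drive_tool --rows '[{"dx": 0, "dy": 0, "dz": 0.5, "wx": 0, "wy": 0, "wz": 0, "hand": 85}, {"dx": 0, "dy": 0, "dz": 1.0, "wx": 0, "wy": 0, "wz": 0, "hand": 85}, {"dx": 0, "dy": 0, "dz": 1.4, "wx": 0, "wy": 0, "wz": 0, "hand": 75}, {"dx": 0, "dy": 0, "dz": 1.67, "wx": 0, "wy": 0, "wz": 0, "hand": 65}, {"dx": 0, "dy": 0, "dz": 1.67, "wx": 0, "wy": 0, "wz": 0, "hand": 50}, {"dx": 0, "dy": 0, "dz": 1.67, "wx": 0, "wy": 0, "wz": 0, "hand": 40}, {"dx": 0, "dy": 0, "dz": 1.67, "wx": 0, "wy": 0, "wz": 0, "hand": 20}, {"dx": 0, "dy": 0, "dz": 1.67, "wx": 0, "wy": 0, "wz": 0, "hand": 20}, {"dx": 0, "dy": 0, "dz": 1.67, "wx": 0, "wy": 0, "wz": 0, "hand": 20}, {"dx": 0, "dy": 0, "dz": 1.67, "wx": 0, "wy": 0, "wz": 0, "hand": 20}, {"dx": 0, "dy": 0, "dz": 1.67, "wx": 0, "wy": 0, "wz": 0, "hand": 20}, {"dx": 0, "dy": 0, "dz": 1.67, "wx": 0, "wy": 0, "wz": 0, "hand": 20}]'

```text
clock: 8.15
eef_pos: [0.5033, -0.0091, 0.0171]
tool_rot: [0.148, 0.989, 0.0, 0.001]
ft_force: [-0.2, -0.8, 6.5]
grip_width: 0.029
grasp_force: 59.8
```

```bash
python3 go.py .40 -.243 .019 184.7
```

```text
8.15 [ 0.5033 -0.0091  0.0171] [1.479e-01 9.890e-01 3.000e-04 8.000e-04] [-0.02  0.46 -0.32  0.78  0.    0.28] [-0.2 -0.8  6.5] 0.029015343413805204
yaw 162.98688841572195
d [ 0.608 -5.078 -0.043] w [ 0.005  0.018 -4.343]
```

```bash
python3 - <<'E'
from h import *
C=cam("top"); print(to_world(C,[[202,350],[245,357],[254,290],[212,287]],.03).round(3))
E
python3 go.py .4295 -.2404 .12 184.7
```

```text
[[ 0.243 -0.012  0.03 ]
 [ 0.246 -0.112  0.03 ]
 [ 0.396 -0.106  0.03 ]
 [ 0.386 -0.007  0.03 ]]
8.15 [ 0.5033 -0.0091  0.0171] [1.479e-01 9.890e-01 3.000e-04 8.000e-04] [-0.02  0.46 -0.32  0.78  0.    0.28] [-0.2 -0.8  6.5] 0.029015343413805204
yaw 162.98688841572195
d [ 0.056 -4.854 -2.062] w [ 0.005  0.018 -4.343]
```

Call:
drive_tool --rows '[{"dx": 0, "dy": 0, "dz": -0.6, "wx": 0, "wy": 0, "wz": 0, "hand": 20}, {"dx": 0, "dy": 0, "dz": -1.4, "wx": 0, "wy": 0, "wz": 0, "hand": 20}, {"dx": 0, "dy": -0.5, "dz": -2, "wx": 0, "wy": 0, "wz": -0.5, "hand": 20}, {"dx": 0, "dy": -1.2, "dz": -2, "wx": 0, "wy": 0, "wz": -1.2, "hand": 20}, {"dx": 0, "dy": -1.9, "dz": -2, "wx": 0, "wy": 0, "wz": -1.9, "hand": 20}, {"dx": 0, "dy": -2.6, "dz": -2, "wx": 0, "wy": 0, "wz": -2.6, "hand": 20}, {"dx": 0, "dy": -3.3, "dz": -2, "wx": 0, "wy": 0, "wz": -3.2, "hand": 20}, {"dx": 0, "dy": -4.0, "dz": -2, "wx": 0, "wy": 0, "wz": -3.8, "hand": 20}, {"dx": 0.05, "dy": -4.6, "dz": -1.6, "wx": 0, "wy": 0, "wz": -4.2, "hand": 20}, {"dx": 0.05, "dy": -4.85, "dz": -1.0, "wx": 0, "wy": 0, "wz": -4.34, "hand": 20}, {"dx": 0.05, "dy": -4.85, "dz": -0.5, "wx": 0, "wy": 0, "wz": -4.34, "hand": 20}, {"dx": 0.05, "dy": -4.85, "dz": -0.2, "wx": 0, "wy": 0, "wz": -4.34, "hand": 20}, {"dx": 0.05, "dy": -4.85, "dz": -0.1, "wx": 0, "wy": 0, "wz": -4.34, "hand": 20}, {"dx": 0.05, "dy": -4.85, "dz": -0.1, "wx": 0, "wy": 0, "wz": -4.34, "hand": 20}, {"dx": 0.05, "dy": -4.85, "dz": -0.1, "wx": 0, "wy": 0, "wz": -4.34, "hand": 20}]'

```text
clock: 9.65
eef_pos: [0.4296, -0.2404, 0.0216]
tool_rot: [-0.041, 0.999, -0.0, 0.0]
ft_force: [1.1, -0.4, -0.8]
grip_width: 0.0286
grasp_force: 59.5
```

```bash
python3 go.py .5291 -.2322 .0170 184.75
python3 - <<'E'
from h import *
C=cam("wrist"); im=bot.camera("wrist").copy(); np.savez("w5.npz",o=C[2],R=C[3]); save("w5_raw.png",im)
im=cv2.resize(im,(800,600),interpolation=cv2.INTER_CUBIC)
p=np.array([.562,-.2295]);a=np.radians(4.75);X=np.array([np.cos(a),np.sin(a)]);Y=np.array([-X[1],X[0]])
q=to_px(C,[np.r_[p+X*x/1e3+Y*y/1e3,z/1e3] for x,y,z in [(-60,0,0),(-3,0,20),(-3,38,20),(-3,-38,20),(-3,38,8),(-3,-38,8)]])*600/384
for u in q: cv2.circle(im,tuple(np.round(u).astype(int).tolist()),2,(0,255,255),-1)
save("w5.png",im)
E
```

```text
9.65 [ 0.4296 -0.2404  0.0216] [-4.110e-02  9.992e-01 -1.000e-04  0.000e+00] [-0.51  0.44 -0.35  0.78 -0.   -0.59] [ 1.1 -0.4 -0.8] 0.028630813956222672
yaw -175.28526151247098
d [-1.997e+00  1.000e-03  9.100e-02] w [-0.002  0.001 -0.007]
```

View pics/w5.png

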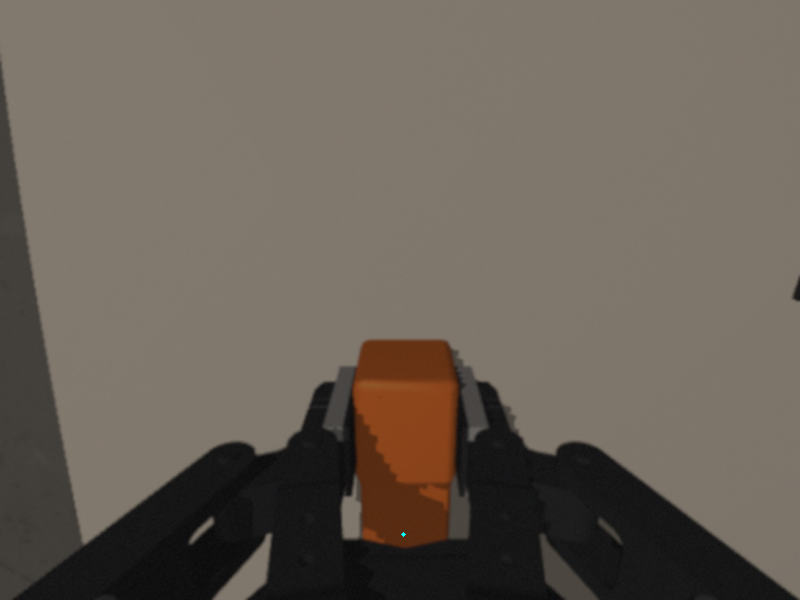

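The wedge is held straight between the pads, with the block's rear top edge at row ~383 and its lower rear edge at row ~341. I'll check for slip in the grip.

```bash
python3 - <<'E'
from h import *
c=bot.get_calibration("wrist"); d=np.load("w5.npz"); C=(c,192/np.tan(np.radians(c["vfov"])/2),d["o"],d["R"])
o=bot.get_obs(); Q=R.from_quat(o["tool_rot"])
for u,v,z in[(356,385,.036),(458,385,.036),(362,341,.005),(450,341,.005),(361,480,.036),(455,480,.036)]:
    print((Q.inv().apply(to_world(C,[u*.64,v*.64],z)[0]-o["eef_pos"])*1e3).round(1))
E
```

```text
[ 16.7 -12.7 -14.2]
[ 16.8  15.4 -14.2]
[ 16.1 -13.6  16.8]
[16.1 16.  16.8]
[-15.4 -12.3 -14.1]
[-15.3  15.8 -14.2]
```

Call:
drive_tool --rows '[{"dx": 0, "dy": 0.02, "dz": 0.05, "wx": 0, "wy": 0, "wz": 0, "hand": 20}, {"dx": 0, "dy": 0.02, "dz": 0.09, "wx": 0, "wy": 0, "wz": 0, "hand": 20}, {"dx": -0.1, "dy": 0.02, "dz": 0.09, "wx": 0, "wy": 0, "wz": 0, "hand": 20}, {"dx": -0.25, "dy": 0.02, "dz": 0.09, "wx": 0, "wy": 0, "wz": 0, "hand": 20}, {"dx": -0.4, "dy": 0.02, "dz": 0.09, "wx": 0, "wy": 0, "wz": 0, "hand": 20}, {"dx": -0.55, "dy": 0.02, "dz": 0.09, "wx": 0, "wy": 0, "wz": 0, "hand": 20}, {"dx": -0.7, "dy": 0.02, "dz": 0.09, "wx": 0, "wy": 0, "wz": 0, "hand": 20}, {"dx": -0.8, "dy": 0.02, "dz": 0.09, "wx": 0, "wy": 0, "wz": 0, "hand": 20}, {"dx": -0.8, "dy": 0.02, "dz": 0.09, "wx": 0, "wy": 0, "wz": 0, "hand": 20}]'

```text
clock: 10.6
eef_pos: [0.4676, -0.2363, 0.0171]
tool_rot: [-0.041, 0.999, -0.0, -0.002]
ft_force: [-7.7, -1.8, 9.4]
grip_width: 0.0291
grasp_force: 60.9
```

```bash
python3 go.py .5293 -.2312 .0170 184.75; python3 - <<'E'
from h import *
o=[]
for n,b in(("scene",(150,130,280,310)),("top",(200,150,360,285))):
    i=bot.camera(n)[b[1]:b[3],b[0]:b[2]]; o.append(cv2.resize(i,(400,480),interpolation=cv2.INTER_CUBIC))
save("s6.png",np.hstack(o))
E
```

```text
10.6 [ 0.4676 -0.2363  0.0171] [-4.090e-02  9.992e-01 -4.000e-04 -2.000e-03] [-0.47  0.5  -0.26  0.82 -0.   -0.55] [-7.7 -1.8  9.4] 0.029065475181656843
yaw -175.3128322901768
d [-1.239  0.002 -0.004] w [-0.008 -0.047 -0.013]
```

View pics/s6.png

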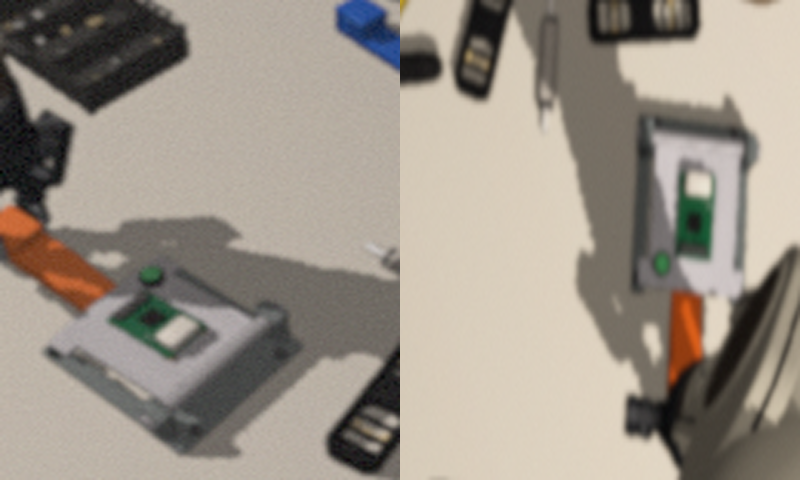

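Left (scene) and right (top) show the thin end under the middle of the plate's edge (top: wedge mid 687, edge mid 689). Pushing on.

Call:
drive_tool --rows '[{"dx": -0.08, "dy": 0, "dz": 0, "wx": 0, "wy": 0, "wz": 0, "hand": 20}, {"dx": -0.16, "dy": 0, "dz": 0, "wx": 0, "wy": 0, "wz": 0, "hand": 20}, {"dx": -0.24, "dy": 0, "dz": 0, "wx": 0, "wy": 0, "wz": 0, "hand": 20}, {"dx": -0.32, "dy": 0, "dz": 0, "wx": 0, "wy": 0, "wz": 0, "hand": 20}, {"dx": -0.4, "dy": 0, "dz": 0, "wx": 0, "wy": 0, "wz": 0, "hand": 20}, {"dx": -0.48, "dy": 0, "dz": 0, "wx": 0, "wy": 0, "wz": 0, "hand": 20}, {"dx": -0.56, "dy": 0, "dz": 0, "wx": 0, "wy": 0, "wz": 0, "hand": 20}, {"dx": -0.64, "dy": 0, "dz": 0, "wx": 0, "wy": 0, "wz": 0, "hand": 20}, {"dx": -0.72, "dy": 0, "dz": 0, "wx": 0, "wy": 0, "wz": 0, "hand": 20}, {"dx": -0.8, "dy": 0, "dz": 0, "wx": 0, "wy": 0, "wz": 0, "hand": 20}, {"dx": -0.88, "dy": 0, "dz": 0, "wx": 0, "wy": 0, "wz": 0, "hand": 20}, {"dx": -0.96, "dy": 0, "dz": 0, "wx": 0, "wy": 0, "wz": 0, "hand": 20}, {"dx": -1.04, "dy": 0, "dz": 0, "wx": 0, "wy": 0, "wz": 0, "hand": 20}, {"dx": -1.12, "dy": 0, "dz": 0, "wx": 0, "wy": 0, "wz": 0, "hand": 20}, {"dx": -1.2, "dy": 0, "dz": 0, "wx": 0, "wy": 0, "wz": 0, "hand": 20}, {"dx": -1.22, "dy": 0, "dz": 0, "wx": 0, "wy": 0, "wz": 0, "hand": 20}, {"dx": -1.22, "dy": 0, "dz": 0, "wx": 0, "wy": 0, "wz": 0, "hand": 20}, {"dx": -1.22, "dy": 0, "dz": 0, "wx": 0, "wy": 0, "wz": 0, "hand": 20}]'

```text
clock: 12.5
eef_pos: [0.5262, -0.2313, 0.017]
tool_rot: [-0.04, 0.999, -0.0, -0.004]
ft_force: [-11.1, -1.2, 12.8]
grip_width: 0.0289
grasp_force: 61.3
```

```bash
python3 go.py .5293 -.2312 .0170 184.75; python3 - <<'E'
from h import *
o=[]
for n,b in(("scene",(150,130,280,310)),("top",(280,160,350,245))):
    i=bot.camera(n)[b[1]:b[3],b[0]:b[2]]; o.append(cv2.resize(i,(400,480),interpolation=cv2.INTER_CUBIC))
save("s7.png",np.hstack(o))
E
```

```text
12.5 [ 0.5262 -0.2313  0.017 ] [-4.040e-02  9.992e-01 -2.000e-04 -3.600e-03] [-0.41  0.58 -0.11  0.89 -0.   -0.49] [-11.1  -1.2  12.8] 0.028868375518525762
yaw -175.37016606985298
d [-0.062 -0.002  0.   ] w [-0.001 -0.084 -0.024]
```

View pics/s7.png

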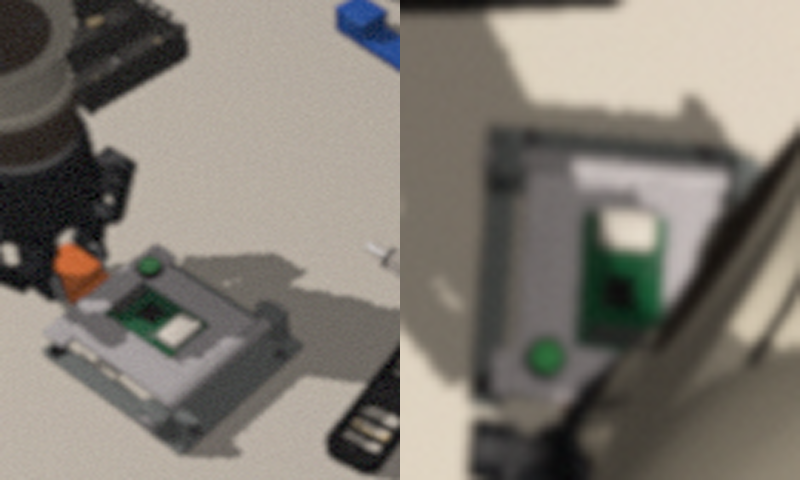

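The plate now appears raised on the wedge and the tool is 3 mm short. I'll finish the push, release, and lift clear.

Call:
drive_tool --rows '[{"dx": -0.04, "dy": 0, "dz": 0, "wx": 0, "wy": 0, "wz": 0, "hand": 20}, {"dx": -0.08, "dy": 0, "dz": 0, "wx": 0, "wy": 0, "wz": 0, "hand": 20}, {"dx": -0.08, "dy": 0, "dz": 0, "wx": 0, "wy": 0, "wz": 0, "hand": 20}, {"dx": -0.08, "dy": 0, "dz": 0, "wx": 0, "wy": 0, "wz": 0, "hand": 20}, {"dx": -0.08, "dy": 0, "dz": 0, "wx": 0, "wy": 0, "wz": 0, "hand": 20}]'

```text
clock: 13.1
eef_pos: [0.5302, -0.231, 0.017]
tool_rot: [-0.04, 0.999, -0.0, -0.004]
ft_force: [-11.2, -0.8, 12.3]
grip_width: 0.0292
grasp_force: 61.1
```

```bash
python3 go.py .5293 -.2312 .0170 184.75
```

```text
13.1 [ 0.5302 -0.231   0.017 ] [-4.040e-02  9.992e-01 -2.000e-04 -3.600e-03] [-0.41  0.59 -0.1   0.89 -0.   -0.49] [-11.2  -0.8  12.3] 0.02919475828237193
yaw -175.3719375314584
d [ 0.019 -0.002  0.   ] w [-0.001 -0.083 -0.024]
```

Call:
drive_tool --rows '[{"dx": -0.05, "dy": 0, "dz": 0, "wx": 0, "wy": 0, "wz": 0, "hand": 20}, {"dx": -0.05, "dy": 0, "dz": 0, "wx": 0, "wy": 0, "wz": 0, "hand": 35}, {"dx": -0.05, "dy": 0, "dz": 0, "wx": 0, "wy": 0, "wz": 0, "hand": 45}, {"dx": -0.05, "dy": 0, "dz": 0, "wx": 0, "wy": 0, "wz": 0, "hand": 60}, {"dx": -0.05, "dy": 0, "dz": 0, "wx": 0, "wy": 0, "wz": 0, "hand": 60}, {"dx": -0.05, "dy": 0, "dz": 0, "wx": 0, "wy": 0, "wz": 0, "hand": 60}, {"dx": -0.05, "dy": 0, "dz": -0.3, "wx": 0, "wy": 0, "wz": 0, "hand": 60}, {"dx": -0.05, "dy": 0, "dz": -0.8, "wx": 0, "wy": 0, "wz": 0, "hand": 60}, {"dx": -0.05, "dy": 0, "dz": -1.5, "wx": 0, "wy": 0, "wz": 0, "hand": 60}, {"dx": 0.5, "dy": 0, "dz": -2.2, "wx": 0, "wy": 0, "wz": 0, "hand": 60}, {"dx": 1.2, "dy": 0, "dz": -3, "wx": 0, "wy": 0, "wz": 0, "hand": 60}, {"dx": 1.9, "dy": 0, "dz": -3.5, "wx": 0, "wy": 0, "wz": 0, "hand": 60}, {"dx": 2.6, "dy": 0, "dz": -3.5, "wx": 0, "wy": 0, "wz": 0, "hand": 60}, {"dx": 3.2, "dy": 0, "dz": -3.5, "wx": 0, "wy": 0, "wz": 0, "hand": 60}, {"dx": 3.2, "dy": 0, "dz": -3.5, "wx": 0, "wy": 0, "wz": 0, "hand": 60}, {"dx": 3.2, "dy": 0, "dz": -3.5, "wx": 0, "wy": 0, "wz": 0, "hand": 60}]'

```text
clock: 14.7
eef_pos: [0.3742, -0.2441, 0.1918]
tool_rot: [-0.041, 0.999, -0.0, 0.0]
ft_force: [-0.0, 0.3, 1.2]
grip_width: 0.0595
grasp_force: 0.0
```

```bash
python3 go.py .5293 -.2312 .0170 184.75; python3 - <<'E'
from h import *
o=[]
for n,b in(("scene",(160,210,260,300)),("top",(280,165,360,250))):
    C=cam(n); im=bot.camera(n).copy()
    k=8; i=cv2.resize(im[b[1]:b[3],b[0]:b[2]],None,fx=k,fy=k,interpolation=cv2.INTER_CUBIC)
    p=np.array([.5627,-.2285]);a=np.radians(4.7);X=np.array([np.cos(a),np.sin(a)]);Y=np.array([-X[1],X[0]])
    q=to_px(C,[np.r_[p+X*x/1e3+Y*y/1e3,.032] for x,y in((-15,15),(-15,-15),(-51,-15),(-51,15))])
    cv2.polylines(i,[np.round((q-b[:2])*k).astype(int).reshape(-1,1,2)],True,(0,255,255),1)
    o.append(cv2.resize(i,(400,400)))
save("s8.png",np.hstack(o))
E
```

```text
14.7 [ 0.3742 -0.2441  0.1918] [-4.050e-02  9.992e-01 -1.000e-04  1.000e-04] [-0.58  0.17 -0.22  1.18  0.   -0.66] [-0.   0.3  1.2] 0.05948798032717089
yaw -175.35678128343457
d [-3.112  0.005  3.497] w [-0.002  0.003 -0.021]
```

View pics/s8.png

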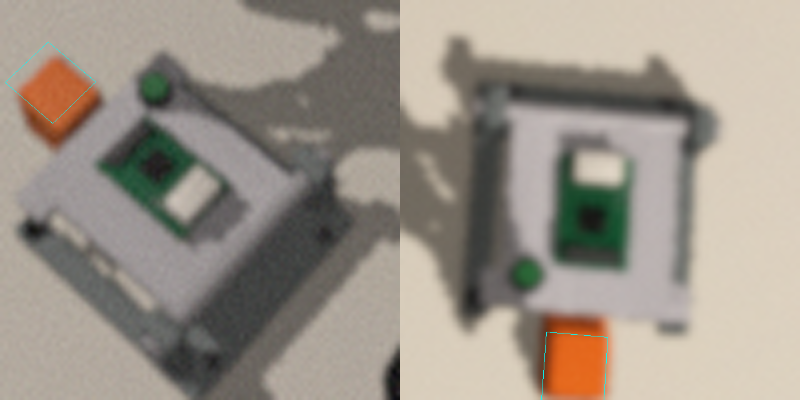

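```bash
python3 -c "
from workcell import bot
print(bot.job_done())"
```

```text
the job is handed in; nothing more can be done
None
```

I pushed the orange 20 mm wedge, thin end first, under the middle of the drooping edge until the plate looked level on its flat, then let go, moved the arm clear and handed the job in at about 15 s. I did not touch the blue wedge. I checked level by eye in the camera pictures rather than measuring it; hand-in returned no verdict.

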